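Back off a disc cutter's knurled clamp wheel and feed the strip to its stop

TASK

The brass strip in the disc cutter was clamped short of its end stop. With the tips or the outside of the fingers against its knurled rim, roll the clamp wheel two full turns counter-clockwise (seen from above) to loosen it, then push the strip by its long free end through the cutter until the other end butts against the stop, and leave it there. Do not pinch or lift anything, do not shove the strip while it is still clamped, and leave the punches and tools lying about where they are.

Things in the scene. Friction and masses are not known exactly. Their poses are not given: they have to be found in the camera images.
- cutter: Fixed jeweller's disc cutter: steel die block 130 (x) by 80 mm (y) with a like top plate, on a 150 x 100 mm rubber foot. Origin: centre of its underside, on the bench; z up. Clamp wheel at its centre. The strip lies along y at x = +40 mm between side guides, on the die, 38 mm above the bench. Stop on the -y side; push the strip from the +y side. The plate's top is 54 mm above the bench when tight.
- clamp_wheel (a joint): Turn of the clamp wheel in rad: 0 as found (tight), growing counter-clockwise seen from above (loosening) without wrapping, so two full turns read 12.57. Each turn raises it and the top plate by 1.75 mm. It drags with about 0.05 N m (some 2 N at the rim) and stays where it is left.
- wheel_mid (a point): Centre of the clamp wheel, on its upright axis, halfway up. Dark steel disc 52 mm across over 32 upright ribs 1.5 mm proud, rim from 8 mm below to 8 mm above this point, 4 mm clear of the top plate; a 12 mm stud shows in its top. A white line on top, along the wheel's own +y radius, shows its turn; a black tick on the plate's +y edge marks the start. All round it above the plate is free.
- strip_mid (a point): Centre of the loose brass strip, 24 mm wide (x), 130 mm long (y) and 2 mm thick (z), 53 g; its axes are parallel to the cutter's.
- strip_tail (a point): Middle of the strip's free +y end face, the one to push; it stands 43 to 57 mm out of the die block at the start, 39 mm above the bench with free space beneath, and 15 mm out when the strip is home.
- strip_head (a point): Middle of the strip's other, -y end face, which has to reach the stop.
- stop_face (a point): Point on the stop's face (the face looks to the cutter's +y) where the strip's end meets it, level with the strip. The stop is an upright steel tab 32 mm wide, reaching to 56 mm above the bench, 35 mm out from the die block's -y side.
- punch_a: Bystander: steel punch standing upright, 14 mm across, 55 mm high; origin at its foot.
- punch_b: Bystander: steel punch standing upright, 20 mm across, 55 mm high; origin at its foot.
- punch_c: Bystander: steel punch standing upright, 17 mm across, 55 mm high; origin at its foot.
- hammer: Bystander: hammer lying on the bench, 250 mm long; origin near its middle, on the bench.
- mallet: Bystander: wooden mallet standing on the end of its head (68 mm across, 90 mm high), its handle level and pointing along its -x, 200 mm from the head's centre; origin under the head.
- ring_clamp: Bystander: wooden ring clamp lying flat, about 180 x 35 x 24 mm; origin under its middle.
- saucer: Bystander: white china bowl 100 mm across, 28 mm high; origin under its centre.
Not all that is in view belongs to the job. What is meant by the part that bears strip_mid is not purple, and is the larger of those in its own colour.

How it is judged:
On the way, in this order (a step that is already met when the one before it is completed fails the run):
1. the clamp wheel has been backed off two full turns (at least 1.75), the strip not yet pushed (value of joint clamp_wheel above 10.9956 rad and distance of strip_mid from where it was at the start of the episode below 0.006 m), for 0.1 s.
2. the strip has been pushed against the stop (y of strip_head in the frame of cutter below -0.0722 m), for 0.1 s.
At the end, for the whole second after the job is handed in: The clamp wheel stands two full turns loose (within a quarter turn either way) and at rest; the strip lies flat on the die in its lane with its end within 2.8 mm of the stop's face, at rest (value of joint clamp_wheel between 10.9956 and 14.1372 rad and velocity of joint clamp_wheel between -0.05 and 0.05 rad/s and y of strip_head in the frame of cutter below -0.0722 m and x of strip_head in the frame of cutter between 0.036 and 0.044 m and z of strip_mid in the frame of cutter below 0.0425 m and linear speed of strip below 0.01 m/s); the robot touches nothing.
It fails at once if the strip is shoved (more than 6 mm) while still clamped, before the wheel is 1.75 turns loose (value of joint clamp_wheel below 10.6956 rad and distance of strip_mid from where it was at the start of the episode above 0.006 m).
It fails at once if the strip is lifted or tipped (z of strip_mid in the frame of cutter above 0.046 m or angle between strip_mid's own z axis and vertical above 0.12 rad).
It fails at once if the wheel is taken between the fingers (horizontal distance between the grasp point and wheel_mid below 0.018 m and z of the grasp point in the frame of wheel_mid below 0.018 m and contact force between the fingers and clamp_wheel above 1 N).
It fails at once if the strip is taken between the fingers (x of the grasp point in the frame of strip_mid between -0.01 and 0.01 m and y of the grasp point in the frame of strip_mid between -0.058 and 0.058 m and z of the grasp point in the frame of strip_mid below 0.012 m and contact force between the fingers and strip above 1 N).
It fails at once if a punch, tool or the bowl is moved by more than 20 mm (distance of any of punch_a, punch_b, punch_c, hammer, mallet, ring_clamp, saucer from where it was at the start of the episode above 0.02 m).
It also fails if it takes over 64 s, if anything falls off the work surface, if the arm or the gripper's body presses on something with over 40 N, if the wrist force passes 120 N, or if a joint passes its speed limit or range.

ROBOT

A 6-joint arm with a two-finger parallel gripper is mounted at the origin on the work surface. World frame = base frame: x ahead of the robot, y to its left, z up, the work surface at z = 0. Lengths are in m, angles in rad, forces in N, time in s.
With the tool pointing down it reaches from about 0.225 to 0.875 m from the base axis. Payload 3.4 kg.
Tool frame: the origin (TCP) lies at the centre of the arm's flange, where the gripper is bolted on; the fingertips stand manip.tcp_to_tips ahead of it and the grasp point (between the pads) lies 155 mm ahead of it (manip.tcp_to_tips is the distance from the TCP to the fingertips, in m); z points along the fingers, y is the line along which they close (so a half turn about z gives the same grasp; the last joint's range is limited). The gripper opens to 85 mm and grips with 20 to 120 N. Pads are 22 mm wide; open, the fingers measure 114 mm over their backs; the gripper's body (76 mm by 85 mm) begins 54 mm behind the grasp point. The pads swing forward as they close: fully open they stand 13 mm farther back than shut.
Start: joints at [1.134, 0.276, 1.505, -0, 1.361, -0.121], TCP at [0.179, 0.547, 0.405] pointing down, gripper open.
Joint ranges: [-2.89, 2.89], [-0.75, 2.08], [0.22, 2.7], [-1.18, 4.32], [0.11, 2.71], [-2.7, 2.7]. Speed limits (rad/s): [2.57, 2.57, 3.14, 3.14, 3.14, 3.14].

INTERFACE

Orientations are given as a unit quaternion [w, x, y, z].
In Python, from rig import sensors, imaging, manip gives the robot as it stands. The module is installed in compiled form; this text tells all that it offers.
- The arm moves only by the tool jog_arm, never from a script. Its argument "plan" is a list of rows, each an object of numbers: "dx", "dy", "dz": the shift along the tool's x, y, z in mm; "ax", "ay", "az": the turn, a rotation vector about the tool's x, y, z in units of 6 degrees (1.0 is 6 degrees); "grip": the closure, from 0 (fully open) to 1 (shut). A call has 1 to 20 rows; each row shifts and turns the commanded pose from where the row before left it, along the tool's axes as they then stand; what a row does not reach is not made up. A row lasts 1/12 s, in which the tool goes at most 41.7 mm and 7.16 degrees, less where a joint would pass 70% of its speed; a pose out of reach is approached as far as the arm can. A call is refused whole if a number of a shift passes 41.7 or a number of a turn 1, either way. A call with a gripper value outside its range is refused whole. The fingers move at their own pace and stop on an object; "grip_force" is the grip in N (left out, the last holds). Time passes only in rows, so rows that do not move let the fingers close. It gives the time, the measured TCP pose, the force, the opening and the grip force at its end, in the units of the state.
- sensors.get_state(): the state, without advancing time (a new reading comes with each control period).
- imaging.get_image(name): name is "side" or "top" or "wrist"; returns a dict with "image" (480x640x3 uint8, red, green, blue), "K" (3x3 intrinsics, pixels), "extrinsics" (4x4, takes a point from world to camera coordinates). Camera axes: x right, y up, looking along -z (the intrinsics and any distortion apply to the point x, -y, -z); pixel columns grow to the right and rows downward; lengths in m; the calibration is good to about 2 mm. A picture is of the moment at which its call begins. There is no depth.
- manip.sign_off(): hands the job in; it is judged then, once.
The state is a dict: "clock": time; "qpos": joint angles; "qd": joint speeds; "effort": joint torques, N m; "position": TCP position; "ee_rot": TCP orientation; "contact_force": force on the tool from outside, world axes, zero at the start; "moment": the same for the moment, N m; "width": finger opening in m; "gripper_force": force on a finger pad.
Only numpy, scipy, OpenCV 4.12 (cv2) and the standard library are available. Lean on these libraries where they do the work, as an engineer would, in place of code of your own. Each camera call takes 0.05 s, during which the arm holds its last target. There are 200 camera calls.

## Working session

There is one attempt and no reset: what is moved stays moved. The work goes in short steps, Python scripts to look and compute and a tool call to move; the robot and the scene stay as the last step left them, time stands still between calls to the robot, and variables do not carry over. Pictures are saved under pics/ and viewed, at most 10 in all, crops included, and the job is handed in when it is done.

Besides the shell and the picture viewer there is one more tool, called after ">>>" as name(argument=value, ...), one argument or row to a line, values as JSON. jog_arm: Moves the arm, as the interface text tells. Its arguments: {"type":"object","properties":{"plan":{"type":"array"},"grip_force":{"type":"number"}},"required":["plan"]}

```bash
mkdir -p pics; cat > h.py <<'E'
import numpy as np, cv2
from rig import sensors, imaging, manip
def save(n,f):
    d=imaging.get_image(n); cv2.imwrite('pics/'+f,d['image'][:,:,::-1]); np.savez('pics/'+f+'.npz',**{k:d[k] for k in('image','K','extrinsics')}); return d
def proj(d,p):
    E=d['extrinsics'];c=E[:3,:3]@np.asarray(p,float)+E[:3,3];q=d['K']@np.array([c[0],-c[1],-c[2]]);return q[:2]/q[2]
def ray(d,u,v):
    E=d['extrinsics'];r=np.linalg.inv(d['K'])@[u,v,1];r=E[:3,:3].T@(r*[1,-1,-1]);return -E[:3,:3].T@E[:3,3],r/np.linalg.norm(r)
def plane(d,u,v,z):
    o,r=ray(d,u,v);return o+r*(z-o[2])/r[2]
E
python3 - <<'E'
from h import *
for n in('top','side'):
    d=save(n,n+'1.png');print(n,d['K'].tolist(),(-d['extrinsics'][:3,:3].T@d['extrinsics'][:3,3]).round(3),[k for k in d])
print(sensors.get_state(),manip.tcp_to_tips)
E
```

```text
top [[445.3044780851568, 0.0, 329.54537252531964], [0.0, 445.3044780851568, 246.63089773976253], [0.0, 0.0, 1.0]] [0.349 0.024 0.928] ['image', 'K', 'extrinsics']
side [[566.2947209857618, 0.0, 314.52528142295967], [0.0, 566.2947209857618, 238.97664692361852], [0.0, 0.0, 1.0]] [0.458 1.277 0.913] ['image', 'K', 'extrinsics']
{'clock': 0.1, 'qpos': array([ 1.13402266e+00,  2.76531379e-01,  1.50599528e+00,  2.31580236e-06,
        1.36072652e+00, -1.21000770e-01]), 'qd': array([ 0.00116839, -0.00073066, -0.00212961, -0.00043809,  0.001045  ,
        0.00011586]), 'effort': array([ 7.81313265e-04, -4.17698193e+01, -2.46404886e+01, -4.19760690e-04,
        5.83367670e-03,  4.36100180e-06]), 'position': array([0.17849187, 0.54639654, 0.40393068]), 'ee_rot': array([-2.29648888e-04,  1.57231482e-01,  9.87561427e-01, -7.97873942e-04]), 'contact_force': array([ 0.52240294, -0.20201584,  0.20979771]), 'moment': array([0.02804948, 0.01462212, 0.02363284]), 'gripper_force': 0.0, 'width': 0.0853551787234437} 0.1734
```

View pics/top1.png

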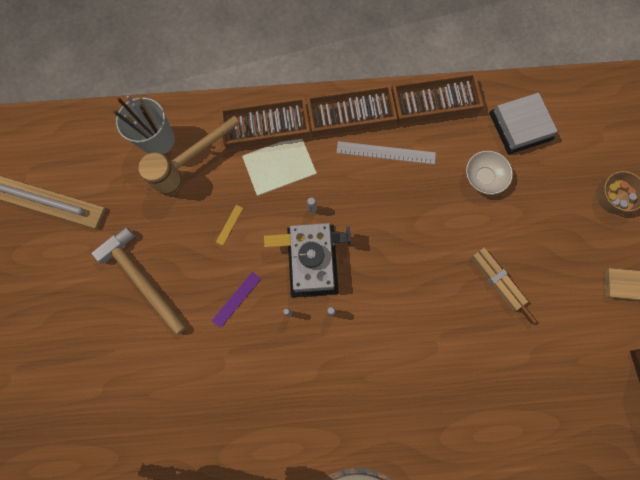

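View pics/side1.png

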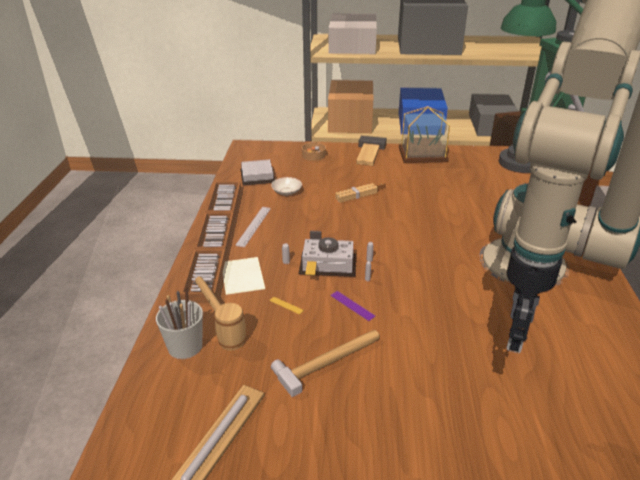

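Top view: the cutter is at about (313,258), with its stop at (342,237) on the right. There are three strip candidates: yellow in the cutter (277,240), short yellow loose on the bench (230,225) and purple (237,299). The one in the cutter fits: it isn't purple, and it's the larger of the yellow ones because it continues under the plate. I'll confirm with an enlarged crop.

```bash
python3 - <<'E'
from h import *
d=dict(np.load('pics/top1.png.npz'))
im=d['image'][195:325,205:365][:,:,::-1];cv2.imwrite('pics/c1.png',cv2.resize(im,None,fx=5,fy=4.6,interpolation=cv2.INTER_CUBIC) if 0 else cv2.resize(im,None,fx=4.6,fy=4.6,interpolation=cv2.INTER_CUBIC))
h=cv2.cvtColor(d['image'],cv2.COLOR_RGB2HSV)
m=cv2.inRange(h,(18,150,110),(32,255,255))
n,l,s,c=cv2.connectedComponentsWithStats(m)
for i in range(1,n):
    if s[i,4]>40:
        r=cv2.minAreaRect(np.argwhere(l==i)[:,::-1].astype(np.float32));print(s[i],c[i],r)
for name,(u,v),z in [('wheel',(312,254),.069),('stopc',(342,236),.056),('tail',(264.5,241),.039),('pa',(288,312),.055),('pc',(331,311),.055),('pb',(312,201),.055)]:print(name,plane(d,u,v,z).round(4))
E
```

```text
[609 181  12  10  80] [614.6125 185.425 ] ((614.97998046875, 185.14002990722656), (7.800000190734863, 11.80000114440918), 53.13010025024414)
[608 192   9   8  47] [611.74468085 195.74468085] ((611.7500610351562, 195.75001525878906), (6.363960266113281, 7.071067810058594), 45.0)
[216 205  27  40 336] [229.01190476 224.67559524] ((229.05966186523438, 224.53213500976562), (7.924240589141846, 42.194889068603516), 28.300756454467773)
[264 234  26  13 302] [276.58609272 240.22516556] ((276.5, 240.0), (12.0, 25.0), 90.0)
wheel [0.5258 0.0492 0.069 ]
stopc [ 0.5607 -0.0132  0.056 ]
tail [0.5665 0.1454 0.039 ]
pa [0.4174 0.1038 0.055 ]
pc [0.413  0.0203 0.055 ]
pb [0.6394 0.0422 0.055 ]
```

View pics/c1.png

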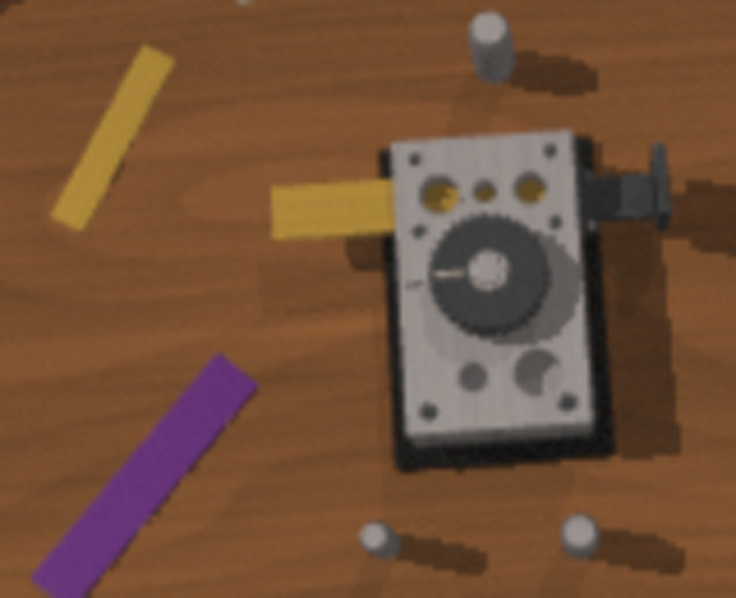

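The crop confirms it: the yellow strip runs into the cutter and shows through the plate holes, and it's wider than the loose yellow one. The wheel centre is at crop (489,272), and the plate corners at about (391,143), (573,130), (593,430) and (406,437).

```bash
python3 - <<'E'
from h import *
d=dict(np.load('pics/top1.png.npz'));s=dict(np.load('pics/side1.png.npz'))
C=lambda x,y:((x+.5)/4.6-.5+205,(y+.5)/4.6-.5+195)
P=[plane(d,*C(*c),.054)[:2] for c in[(391,143),(573,130),(593,430),(406,437)]]
print(np.round(P,4),'ctr',np.mean(P,0).round(4))
for i in range(4):
    e=P[(i+1)%4]-P[i];print(np.linalg.norm(e).round(4),np.degrees(np.arctan2(e[1],e[0])).round(1))
# wheel: dark blob in plate area
h=cv2.cvtColor(d['image'],cv2.COLOR_RGB2GRAY)
w=plane(d,*C(489,274),.072);print('wheel',w.round(4), 'side px',proj(s,w).round(1))
print('stud',plane(d,*C(489,269),.076).round(4))
for c in[(272,187),(274,240),(391,181),(394,234)]:print('strip',plane(d,*C(*c),.040).round(4))
print('stop',plane(d,*C(655,225),.056),plane(d,*C(657,146),.056))
im=s['image'][225:285,280:385][:,:,::-1];cv2.imwrite('pics/c2.png',cv2.resize(im,None,fx=7,fy=7,interpolation=cv2.INTER_CUBIC))
E
```

```text
[[0.5908 0.091 ]
 [0.5906 0.0105]
 [0.4573 0.0119]
 [0.4604 0.0919]] ctr [0.5248 0.0514]
0.0806 -90.2
0.1333 179.4
0.0801 87.8
0.1304 -0.4
wheel [0.525  0.0512 0.072 ] side px [328.5 242.3]
stud [0.5263 0.051  0.076 ]
strip [0.5785 0.1463 0.04  ]
strip [0.5542 0.1464 0.04  ]
strip [0.5772 0.0931 0.04  ]
strip [0.5528 0.0931 0.04  ]
stop [ 0.54448472 -0.02193078  0.056     ] [ 0.57994121 -0.02579377  0.056     ]
```

View pics/c2.png

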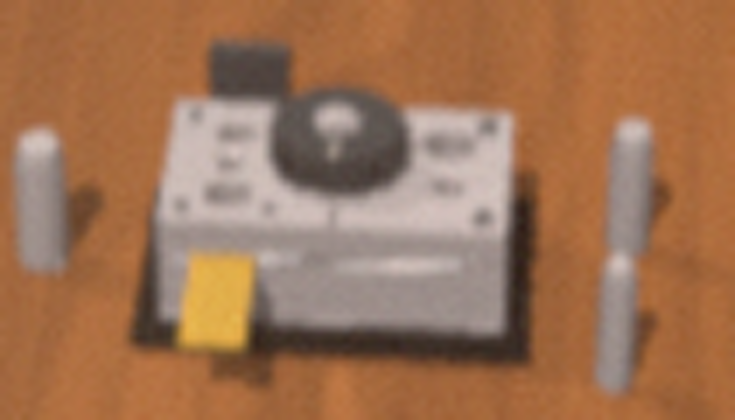

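The side crop shows the wheel's top centre at about crop (340,130), where the top view predicts it (within 1.3 px). So the wheel is at (0.525, 0.051), yaw is about 0, and the tail is at y≈0.146. Next I'll close the fingers and move beside the wheel.

>>> jog_arm(
  plan=[
    {"dx":-21.2,"dy":-17.7,"grip":1},
    {"dx":-21.2,"dy":-17.7,"grip":1},
    {"dx":-21.2,"dy":-17.7,"grip":1},
    {"dx":-21.2,"dy":-17.7,"grip":1},
    {"dx":-21.2,"dy":-17.7,"grip":1},
    {"dx":-21.2,"dy":-17.7,"grip":1},
    {"dx":-21.2,"dy":-17.7,"grip":1},
    {"dx":-21.2,"dy":-17.7,"grip":1},
    {"dx":-21.2,"dy":-17.7,"grip":1},
    {"dx":-21.2,"dy":-17.7,"grip":1},
    {"dx":-21.2,"dy":-17.7,"grip":1},
    {"dx":-21.2,"dy":-17.7,"grip":1},
    {"dx":-21.2,"dy":-17.7,"grip":1},
    {"dx":-21.2,"dy":-17.7,"grip":1},
    {"dx":-21.2,"dy":-17.7,"grip":1},
    {"dx":-21.2,"dy":-17.7,"grip":1},
    {"dx":-21.2,"dy":-17.7,"grip":1},
    {"dx":-21.2,"dy":-17.7,"grip":1},
    {"dx":-21.2,"dy":-17.7,"grip":1},
    {"dx":-21.2,"dy":-17.7,"grip":1},
  ],
)

```text
$.plan[0]: bad value
```

>>> jog_arm(
  plan=[
    {"az":1,"grip":1},
    {"az":1,"grip":1},
    {"az":1,"grip":1},
    {"az":1,"grip":1},
    {"az":1,"grip":1},
    {"az":1,"grip":1},
    {"az":1,"grip":1},
    {"az":1,"grip":1},
    {"az":1,"grip":1},
    {"az":1,"grip":1},
    {"az":1,"grip":1},
    {"az":1,"grip":1},
    {"az":1,"grip":1},
    {"az":1,"grip":1},
    {"az":1,"grip":1},
    {"az":1,"grip":1},
    {"az":1,"grip":1},
    {"az":1,"grip":1},
    {"az":1,"grip":1},
    {"az":1,"grip":1},
  ],
)

```text
$.plan[0]: bad value
```

>>> jog_arm(
  plan=[
    {"az":1,"dz":12,"grip":1},
    {"az":1,"dz":12,"grip":1},
    {"az":1,"dz":12,"grip":1},
    {"az":1,"dz":12,"grip":1},
    {"az":1,"dz":12,"grip":1},
    {"az":1,"dz":12,"grip":1},
    {"az":1,"dz":12,"grip":1},
    {"az":1,"dz":12,"grip":1},
    {"az":1,"dz":12,"grip":1},
    {"az":1,"dz":12,"grip":1},
    {"az":1,"dz":12,"grip":1},
    {"az":0.5,"dz":10,"grip":1},
    {"grip":1},
    {"grip":1},
  ],
)

```text
$.plan[0]: bad value
```

```bash
cat >> h.py <<'E'
from scipy.spatial.transform import Rotation as R
def tool(c=(.525,.051)):
    s=sensors.get_state();w=s['ee_rot'];M=R.from_quat([w[1],w[2],w[3],w[0]]).as_matrix()
    g=np.r_[c,s['position'][2]]-s['position']
    print('t',round(s['clock'],2),'pos',s['position'].round(4),'exang',np.degrees(np.arctan2(M[1,0],M[0,0])).round(1),'tilt',M[2,:2].round(3),'q6',np.degrees(s['qpos'][5]).round(0),'wheel in tool mm',(M.T@g*1000).round(1),'F',s['contact_force'].round(1),'Ftool',(M.T@s['contact_force']).round(1),'w',s['width'].round(4))
E
python3 -c "
from h import *
tool();save('side','side2.png')"
```

```text
Traceback (most recent call last):
  File "h.py", line 15, in tool
    print('t',round(s['clock'],2),'pos',s['position'].round(4),'exang',np.degrees(np.arctan2(M[1,0],M[0,0])).round(1),'tilt',M[2,:2].round(3),'q6',np.degrees(s['qpos'][5]).round(0),'wheel in tool mm',(M.T@g*1000).round(1),'F',s['contact_force'].round(1),'Ftool',(M.T@s['contact_force']).round(1),'w',s['width'].round(4))
                                                                                                                                                                                                                                                                                                            ^^^^^^^^^^^^^^^^
AttributeError: 'float' object has no attribute 'round'
```

>>> jog_arm(
  plan=[
    {"dx":0,"dy":0,"dz":0,"ax":0,"ay":0,"az":0,"grip":1},
  ],
)

```text
clock: 0.18
position: [0.1785, 0.5465, 0.4041]
ee_rot: [-0.0, 0.157, 0.988, -0.001]
contact_force: [0.2, 0.3, -0.8]
width: 0.0756
gripper_force: 0.0
```

>>> jog_arm(
  plan=[
    {"dx":-15.2,"dy":-12.7,"dz":0,"ax":0,"ay":0,"az":0,"grip":1},
    {"dx":-30.2,"dy":-25.3,"dz":0,"ax":0,"ay":0,"az":0,"grip":1},
    {"dx":-30.2,"dy":-25.3,"dz":0,"ax":0,"ay":0,"az":0,"grip":1},
    {"dx":-30.2,"dy":-25.3,"dz":0,"ax":0,"ay":0,"az":0,"grip":1},
    {"dx":-30.2,"dy":-25.3,"dz":0,"ax":0,"ay":0,"az":0,"grip":1},
    {"dx":-30.2,"dy":-25.3,"dz":0,"ax":0,"ay":0,"az":0,"grip":1},
    {"dx":-30.2,"dy":-25.3,"dz":0,"ax":0,"ay":0,"az":0,"grip":1},
    {"dx":-30.2,"dy":-25.3,"dz":0,"ax":0,"ay":0,"az":0,"grip":1},
    {"dx":-30.2,"dy":-25.3,"dz":0,"ax":0,"ay":0,"az":0,"grip":1},
    {"dx":-30.2,"dy":-25.3,"dz":0,"ax":0,"ay":0,"az":0,"grip":1},
    {"dx":-30.2,"dy":-25.3,"dz":0,"ax":0,"ay":0,"az":0,"grip":1},
    {"dx":-30.2,"dy":-25.3,"dz":0,"ax":0,"ay":0,"az":0,"grip":1},
    {"dx":-30.2,"dy":-25.3,"dz":0,"ax":0,"ay":0,"az":0,"grip":1},
    {"dx":-30.2,"dy":-25.3,"dz":0,"ax":0,"ay":0,"az":0,"grip":1},
    {"dx":-15.2,"dy":-12.7,"dz":0,"ax":0,"ay":0,"az":0,"grip":1},
    {"dx":0,"dy":0,"dz":0,"ax":0,"ay":0,"az":1,"grip":1},
    {"dx":0,"dy":0,"dz":0,"ax":0,"ay":0,"az":1,"grip":1},
    {"dx":0,"dy":0,"dz":0,"ax":0,"ay":0,"az":1,"grip":1},
    {"dx":0,"dy":0,"dz":0,"ax":0,"ay":0,"az":1,"grip":1},
    {"dx":0,"dy":0,"dz":0,"ax":0,"ay":0,"az":1,"grip":1},
  ],
)

```text
clock: 1.85
position: [0.4706, 0.0782, 0.4045]
ee_rot: [-0.0, 0.41, 0.912, -0.0]
contact_force: [-0.3, 0.9, -0.3]
width: 0.0002
gripper_force: 0.0
```

>>> jog_arm(
  plan=[
    {"dx":0,"dy":0,"dz":0,"ax":0,"ay":0,"az":1,"grip":1},
    {"dx":0,"dy":0,"dz":0,"ax":0,"ay":0,"az":1,"grip":1},
    {"dx":0,"dy":0,"dz":0,"ax":0,"ay":0,"az":1,"grip":1},
    {"dx":0,"dy":0,"dz":0,"ax":0,"ay":0,"az":1,"grip":1},
    {"dx":0,"dy":0,"dz":0,"ax":0,"ay":0,"az":1,"grip":1},
    {"dx":0,"dy":0,"dz":0,"ax":0,"ay":0,"az":1,"grip":1},
    {"dx":0,"dy":0,"dz":0,"ax":0,"ay":0,"az":1,"grip":1},
    {"dx":0,"dy":0,"dz":0,"ax":0,"ay":0,"az":1,"grip":1},
    {"dx":0,"dy":0,"dz":0,"ax":0,"ay":0,"az":1,"grip":1},
    {"dx":0,"dy":0,"dz":0,"ax":0,"ay":0,"az":1,"grip":1},
    {"dx":0,"dy":0,"dz":0,"ax":0,"ay":0,"az":1,"grip":1},
    {"dx":0,"dy":0,"dz":0,"ax":0,"ay":0,"az":1,"grip":1},
    {"dx":0,"dy":0,"dz":0,"ax":0,"ay":0,"az":1,"grip":1},
    {"dx":0,"dy":0,"dz":0,"ax":0,"ay":0,"az":1,"grip":1},
    {"dx":0,"dy":0,"dz":10,"ax":0,"ay":0,"az":1,"grip":1},
    {"dx":0,"dy":0,"dz":10,"ax":0,"ay":0,"az":1,"grip":1},
    {"dx":0,"dy":0,"dz":10,"ax":0,"ay":0,"az":1,"grip":1},
    {"dx":0,"dy":0,"dz":10,"ax":0,"ay":0,"az":1,"grip":1},
    {"dx":0,"dy":0,"dz":10,"ax":0,"ay":0,"az":1,"grip":1},
    {"dx":0,"dy":0,"dz":10,"ax":0,"ay":0,"az":1,"grip":1},
  ],
)

```text
clock: 3.52
position: [0.4705, 0.0784, 0.3441]
ee_rot: [-0.0, 0.995, 0.101, -0.0]
contact_force: [-0.1, -0.6, -0.4]
width: 0.0003
gripper_force: 0.0
```

>>> jog_arm(
  plan=[
    {"dx":0,"dy":0,"dz":15,"ax":0,"ay":0,"az":1,"grip":1},
    {"dx":0,"dy":0,"dz":15,"ax":0,"ay":0,"az":1,"grip":1},
    {"dx":0,"dy":0,"dz":15,"ax":0,"ay":0,"az":1,"grip":1},
    {"dx":0,"dy":0,"dz":15,"ax":0,"ay":0,"az":1,"grip":1},
    {"dx":0,"dy":0,"dz":15,"ax":0,"ay":0,"az":1,"grip":1},
    {"dx":0,"dy":0,"dz":15,"ax":0,"ay":0,"az":1,"grip":1},
    {"dx":0,"dy":0,"dz":15,"ax":0,"ay":0,"az":0.5,"grip":1},
    {"dx":0,"dy":0,"dz":0,"ax":0,"ay":0,"az":0,"grip":1},
    {"dx":0,"dy":0,"dz":0,"ax":0,"ay":0,"az":0,"grip":1},
  ],
)

```text
clock: 4.27
position: [0.4703, 0.0784, 0.2392]
ee_rot: [0.0, 0.972, -0.234, -0.001]
contact_force: [0.6, 0.0, 0.7]
width: 0.0001
gripper_force: 0.0
```

```bash
sed -i "s/s\['width'\].round(4)/round(s['width'],4)/" h.py
python3 -c "
from h import *
tool();d=save('side','side2.png')
im=d['image'][150:300,250:400][:,:,::-1];cv2.imwrite('pics/c3.png',cv2.resize(im,None,fx=4,fy=4,interpolation=cv2.INTER_CUBIC))"
```

```text
t 4.27 pos [0.4703 0.0784 0.2392] exang -27.0 tilt [-0.002  0.001] q6 118.0 wheel in tool mm [61.1 -0.4 -0.1] F [0.6 0.  0.7] Ftool [ 0.5 -0.3 -0.7] w 0.0001
```

View pics/c3.png

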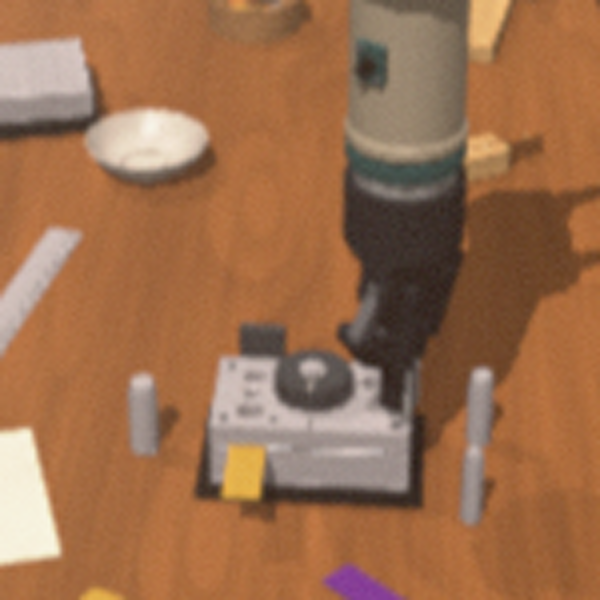

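The shut fingertips hover above the plate at crop (395,415), clear of the wheel at (313,378). Next I'll lower them 5 mm and bring them up to the rim.

>>> jog_arm(
  plan=[
    {"dx":8,"dy":-0.4,"dz":5,"ax":0,"ay":0,"az":0,"grip":1},
    {"dx":8,"dy":0,"dz":0,"ax":0,"ay":0,"az":0,"grip":1},
    {"dx":4,"dy":0,"dz":0,"ax":0,"ay":0,"az":0,"grip":1},
    {"dx":0,"dy":0,"dz":0,"ax":0,"ay":0,"az":0,"grip":1},
    {"dx":0,"dy":0,"dz":0,"ax":0,"ay":0,"az":0,"grip":1},
  ],
)

```text
clock: 4.73
position: [0.4892, 0.0694, 0.235]
ee_rot: [-0.0, 0.972, -0.234, 0.0]
contact_force: [0.5, 0.1, -0.5]
width: -0.0001
gripper_force: 0.0
```

>>> jog_arm(
  plan=[
    {"dx":1.5,"dy":0,"dz":0,"ax":0,"ay":0,"az":0,"grip":1},
    {"dx":0,"dy":0,"dz":0,"ax":0,"ay":0,"az":0,"grip":1},
    {"dx":0,"dy":0,"dz":0,"ax":0,"ay":0,"az":0,"grip":1},
  ],
)

```text
clock: 4.98
position: [0.4898, 0.069, 0.2348]
ee_rot: [-0.0, 0.972, -0.234, -0.0]
contact_force: [0.7, -0.5, 0.5]
width: -0.0
gripper_force: 0.0
```

>>> jog_arm(
  plan=[
    {"dx":1.5,"dy":0,"dz":0,"ax":0,"ay":0,"az":0,"grip":1},
    {"dx":0,"dy":0,"dz":0,"ax":0,"ay":0,"az":0,"grip":1},
    {"dx":0,"dy":0,"dz":0,"ax":0,"ay":0,"az":0,"grip":1},
  ],
)

```text
clock: 5.23
position: [0.4913, 0.0683, 0.2347]
ee_rot: [-0.0, 0.972, -0.234, 0.0]
contact_force: [-0.0, -0.1, 0.9]
width: -0.0002
gripper_force: 0.0
```

```bash
python3 -c "
from h import *
tool()"
```

```text
t 5.23 pos [0.4913 0.0683 0.2347] exang -27.1 tilt [ 0. -0.] q6 117.0 wheel in tool mm [37.9  0.1  0. ] F [-0.  -0.1  0.9] Ftool [-0.   0.1 -0.9] w -0.0002
```

>>> jog_arm(
  plan=[
    {"dx":1.5,"dy":0,"dz":0,"ax":0,"ay":0,"az":0,"grip":1},
    {"dx":0,"dy":0,"dz":0,"ax":0,"ay":0,"az":0,"grip":1},
  ],
)

```text
clock: 5.4
position: [0.4929, 0.0676, 0.2347]
ee_rot: [-0.0, 0.972, -0.234, 0.0]
contact_force: [-0.2, -0.9, 0.5]
width: 0.0002
gripper_force: 0.0
```

>>> jog_arm(
  plan=[
    {"dx":1,"dy":0,"dz":0,"ax":0,"ay":0,"az":0,"grip":1},
    {"dx":0,"dy":0,"dz":0,"ax":0,"ay":0,"az":0,"grip":1},
  ],
)

```text
clock: 5.57
position: [0.4937, 0.0671, 0.2347]
ee_rot: [-0.0, 0.972, -0.234, 0.0]
contact_force: [1.1, -0.3, 0.0]
width: 0.0001
gripper_force: 0.0
```

```bash
python3 -c "
from h import *
tool()"
```

```text
t 5.57 pos [0.4937 0.0671 0.2347] exang -27.1 tilt [ 0. -0.] q6 117.0 wheel in tool mm [35.2  0.1  0. ] F [ 1.1 -0.3  0. ] Ftool [ 1.1 -0.3 -0. ] w 0.0001
```

>>> jog_arm(
  plan=[
    {"dx":1,"dy":0,"dz":0,"ax":0,"ay":0,"az":0,"grip":1},
    {"dx":0,"dy":0,"dz":0,"ax":0,"ay":0,"az":0,"grip":1},
  ],
)

```text
clock: 5.73
position: [0.4943, 0.0667, 0.2346]
ee_rot: [-0.0, 0.972, -0.234, -0.0]
contact_force: [0.1, 0.8, -0.2]
width: 0.0002
gripper_force: 0.4
```

>>> jog_arm(
  plan=[
    {"dx":1,"dy":0,"dz":0,"ax":0,"ay":0,"az":0,"grip":1},
    {"dx":0,"dy":0,"dz":0,"ax":0,"ay":0,"az":0,"grip":1},
  ],
)

```text
clock: 5.9
position: [0.4946, 0.0665, 0.2346]
ee_rot: [-0.0, 0.972, -0.234, -0.001]
contact_force: [-2.3, 2.3, 2.3]
width: -0.0001
gripper_force: 1.7
```

```bash
python3 -c "
from h import *
tool();d=save('side','side3.png')
im=d['image'][215:290,280:380][:,:,::-1];cv2.imwrite('pics/c4.png',cv2.resize(im,None,fx=7,fy=7,interpolation=cv2.INTER_CUBIC))"
```

```text
t 5.9 pos [0.4946 0.0665 0.2346] exang -27.1 tilt [-0.002  0.   ] q6 117.0 wheel in tool mm [34.1 -0.  -0.1] F [-2.3  2.3  2.3] Ftool [-3.  -1.  -2.3] w -0.0001
```

Contact is at D≈34 mm, with a stiffness of about 4 N/mm. I'll press 1.5 mm further and start orbiting.

>>> jog_arm(
  plan=[
    {"dx":1.5,"dy":0,"dz":0,"ax":0,"ay":0,"az":0,"grip":1},
    {"dx":0.17,"dy":3.3,"dz":0,"ax":0,"ay":0,"az":-1,"grip":1},
    {"dx":0.17,"dy":3.3,"dz":0,"ax":0,"ay":0,"az":-1,"grip":1},
    {"dx":0.17,"dy":3.3,"dz":0,"ax":0,"ay":0,"az":-1,"grip":1},
    {"dx":0.17,"dy":3.3,"dz":0,"ax":0,"ay":0,"az":-1,"grip":1},
    {"dx":0.17,"dy":3.3,"dz":0,"ax":0,"ay":0,"az":-1,"grip":1},
    {"dx":0.17,"dy":3.3,"dz":0,"ax":0,"ay":0,"az":-1,"grip":1},
  ],
)

```text
clock: 6.53
position: [0.4915, 0.0463, 0.2343]
ee_rot: [-0.0, 0.997, 0.08, -0.003]
contact_force: [-6.0, 0.4, 2.2]
width: -0.0001
gripper_force: 3.0
```

```bash
python3 -c "
from h import *
tool();d=save('top','top3.png')
im=d['image'][225:290,270:350][:,:,::-1];cv2.imwrite('pics/c4.png',cv2.resize(im,None,fx=8,fy=8,interpolation=cv2.INTER_CUBIC))"
```

```text
t 6.53 pos [0.4915 0.0463 0.2343] exang 9.2 tilt [-0.006 -0.001] q6 78.0 wheel in tool mm [33.8  0.8 -0.2] F [-6.   0.4  2.2] Ftool [-5.9 -1.3 -2.2] w -0.0001
```

View pics/c4.png

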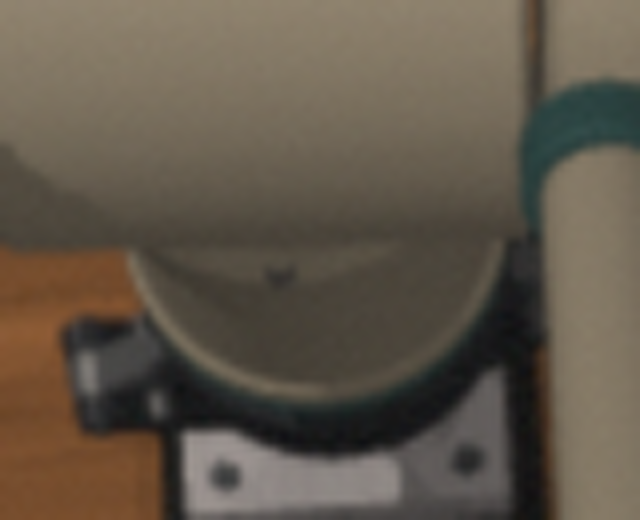

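Top view is blocked by the arm. I'll read the white line in the side view by casting pixel rays onto the wheel-top plane.

```bash
cat >> h.py <<'E'
def line(z=.0745,c=(.525,.051),n='side',d=None):
    d=d or imaging.get_image(n); g=cv2.cvtColor(d['image'],cv2.COLOR_RGB2GRAY).astype(float)
    out={}
    for v in range(215,275):
        for u in range(300,360):
            p=plane(d,u,v,z)[:2]-c; r=np.hypot(*p)
            if .011<r<.024: out.setdefault(int(np.degrees(np.arctan2(p[1],p[0]))%360//15)*15,[]).append(g[v,u])
    print('brightness by world angle',{k:int(np.max(x)) for k,x in sorted(out.items())})
E
python3 -c "
from h import *
line(d=dict(np.load('pics/side1.png.npz')))
line()"
```

```text
brightness by world angle {0: 88, 15: 107, 30: 130, 45: 102, 60: 132, 75: 138, 90: 112, 105: 106, 120: 95, 135: 90, 150: 90, 165: 112, 180: 124, 195: 124, 210: 112, 225: 114, 240: 106, 255: 108, 270: 118, 285: 119, 300: 107, 315: 126, 330: 97, 345: 107}
brightness by world angle {0: 88, 15: 111, 30: 129, 45: 94, 60: 118, 75: 116, 90: 120, 105: 135, 120: 115, 135: 94, 150: 87, 165: 98, 180: 112, 195: 122, 210: 113, 225: 118, 240: 108, 255: 110, 270: 116, 285: 117, 300: 103, 315: 125, 330: 102, 345: 105}
```

The white line moved from about 85° to about 112° for a 36° orbit, so the wheel is following the finger. I'll carry on.

>>> jog_arm(
  plan=[
    {"dx":0.3,"dy":3.3,"dz":0,"ax":0,"ay":0,"az":-1,"grip":1},
    {"dx":0.3,"dy":3.3,"dz":0,"ax":0,"ay":0,"az":-1,"grip":1},
    {"dx":0.3,"dy":3.3,"dz":0,"ax":0,"ay":0,"az":-1,"grip":1},
    {"dx":0.17,"dy":3.3,"dz":0,"ax":0,"ay":0,"az":-1,"grip":1},
    {"dx":0.17,"dy":3.3,"dz":0,"ax":0,"ay":0,"az":-1,"grip":1},
    {"dx":0.17,"dy":3.3,"dz":0,"ax":0,"ay":0,"az":-1,"grip":1},
    {"dx":0.17,"dy":3.3,"dz":0,"ax":0,"ay":0,"az":-1,"grip":1},
    {"dx":0.17,"dy":3.3,"dz":0,"ax":0,"ay":0,"az":-1,"grip":1},
    {"dx":0.17,"dy":3.3,"dz":0,"ax":0,"ay":0,"az":-1,"grip":1},
    {"dx":0.17,"dy":3.3,"dz":0,"ax":0,"ay":0,"az":-1,"grip":1},
  ],
)

```text
clock: 7.47
position: [0.5112, 0.0191, 0.2343]
ee_rot: [0.001, 0.822, 0.569, -0.006]
contact_force: [-7.7, -12.2, 5.3]
width: 0.0
gripper_force: 7.7
```

```bash
python3 -c "
from h import *
tool();line()"
```

```text
t 7.47 pos [0.5112 0.0191 0.2343] exang 69.4 tilt [-0.01  -0.005] q6 15.0 wheel in tool mm [34.8  1.7 -0.4] F [ -7.7 -12.2   5.3] Ftool [-14.2  -2.9  -5.2] w 0.0
brightness by world angle {0: 89, 15: 106, 30: 119, 45: 94, 60: 114, 75: 113, 90: 105, 105: 98, 120: 91, 135: 112, 150: 119, 165: 123, 180: 95, 195: 89, 210: 96, 225: 112, 240: 107, 255: 111, 270: 117, 285: 117, 300: 105, 315: 130, 330: 99, 345: 108}
```

>>> jog_arm(
  plan=[
    {"dx":0.05,"dy":3.3,"dz":0,"ax":0,"ay":0,"az":-1,"grip":1},
    {"dx":0.05,"dy":3.3,"dz":0,"ax":0,"ay":0,"az":-1,"grip":1},
    {"dx":0.05,"dy":3.3,"dz":0,"ax":0,"ay":0,"az":-1,"grip":1},
    {"dx":0.05,"dy":3.3,"dz":0,"ax":0,"ay":0,"az":-1,"grip":1},
    {"dx":0.17,"dy":3.3,"dz":0,"ax":0,"ay":0,"az":-1,"grip":1},
    {"dx":0.17,"dy":3.3,"dz":0,"ax":0,"ay":0,"az":-1,"grip":1},
    {"dx":0.17,"dy":3.3,"dz":0,"ax":0,"ay":0,"az":-1,"grip":1},
    {"dx":0.17,"dy":3.3,"dz":0,"ax":0,"ay":0,"az":-1,"grip":1},
    {"dx":0.17,"dy":3.3,"dz":0,"ax":0,"ay":0,"az":-1,"grip":1},
    {"dx":0.17,"dy":3.3,"dz":0,"ax":0,"ay":0,"az":-1,"grip":1},
  ],
)

```text
clock: 8.35
position: [0.548, 0.0228, 0.2351]
ee_rot: [0.006, 0.428, 0.904, -0.002]
contact_force: [4.9, -11.0, -5.4]
width: -0.0001
gripper_force: 5.9
```

```bash
python3 -c "
from h import *
tool();line()"
```

```text
t 8.35 pos [0.548  0.0228 0.2351] exang 129.3 tilt [-0.012  0.002] q6 -44.0 wheel in tool mm [36.4  0.  -0.4] F [  4.9 -11.   -5.4] Ftool [-11.6  -3.2   5.5] w -0.0001
brightness by world angle {0: 82, 15: 96, 30: 110, 45: 87, 60: 118, 75: 109, 90: 97, 105: 92, 120: 82, 135: 82, 150: 83, 165: 109, 180: 126, 195: 114, 210: 87, 225: 100, 240: 113, 255: 114, 270: 113, 285: 110, 300: 105, 315: 116, 330: 94, 345: 98}
```

>>> jog_arm(
  plan=[
    {"dx":0.1,"dy":3.3,"dz":0,"ax":0,"ay":0,"az":-1,"grip":1},
    {"dx":0.1,"dy":3.3,"dz":0,"ax":0,"ay":0,"az":-1,"grip":1},
    {"dx":0.1,"dy":3.3,"dz":0,"ax":0,"ay":0,"az":-1,"grip":1},
    {"dx":0.1,"dy":3.3,"dz":0,"ax":0,"ay":0,"az":-1,"grip":1},
    {"dx":0.1,"dy":3.3,"dz":0,"ax":0,"ay":0,"az":-1,"grip":1},
    {"dx":0.1,"dy":3.3,"dz":0,"ax":0,"ay":0,"az":-1,"grip":1},
    {"dx":0.17,"dy":3.4,"dz":0,"ax":0,"ay":0,"az":-1,"grip":1},
    {"dx":0.17,"dy":3.4,"dz":0,"ax":0,"ay":0,"az":-1,"grip":1},
    {"dx":0.17,"dy":3.4,"dz":0,"ax":0,"ay":0,"az":-1,"grip":1},
    {"dx":0.17,"dy":3.4,"dz":0,"ax":0,"ay":0,"az":-1,"grip":1},
    {"dx":0.17,"dy":3.4,"dz":0,"ax":0,"ay":0,"az":-1,"grip":1},
    {"dx":0.17,"dy":3.4,"dz":0,"ax":0,"ay":0,"az":-1,"grip":1},
    {"dx":0.17,"dy":3.4,"dz":0,"ax":0,"ay":0,"az":-1,"grip":1},
    {"dx":0.17,"dy":3.4,"dz":0,"ax":0,"ay":0,"az":-1,"grip":1},
  ],
)

```text
clock: 9.57
position: [0.5561, 0.0687, 0.2356]
ee_rot: [0.007, -0.285, 0.958, -0.002]
contact_force: [8.5, 3.1, -4.8]
width: -0.0002
gripper_force: 4.2
```

```bash
python3 -c "
from h import *
tool((.5267,.051));line(c=(.5267,.051))"
```

```text
t 9.57 pos [0.5561 0.0687 0.2356] exang -146.8 tilt [-0.012 -0.007] q6 -123.0 wheel in tool mm [34.3  1.3 -0.4] F [ 8.5  3.1 -4.8] Ftool [-8.8 -2.   4.9] w -0.0002
brightness by world angle {0: 57, 15: 60, 30: 62, 45: 63, 60: 67, 75: 68, 90: 70, 105: 69, 120: 68, 135: 65, 150: 64, 165: 99, 180: 81, 195: 88, 210: 86, 225: 79, 240: 76, 255: 83, 270: 98, 285: 82, 300: 58, 315: 59, 330: 64, 345: 58}
```

First 240° orbit is done. I'll retreat 16 mm and orbit back the other way, clear of the wheel.

>>> jog_arm(
  plan=[
    {"dx":-16,"dy":0,"dz":0,"ax":0,"ay":0,"az":0,"grip":1},
    {"dx":0.27,"dy":-5.1,"dz":0,"ax":0,"ay":0,"az":1,"grip":1},
    {"dx":0.27,"dy":-5.1,"dz":0,"ax":0,"ay":0,"az":1,"grip":1},
    {"dx":0.27,"dy":-5.1,"dz":0,"ax":0,"ay":0,"az":1,"grip":1},
    {"dx":0.27,"dy":-5.1,"dz":0,"ax":0,"ay":0,"az":1,"grip":1},
    {"dx":0.27,"dy":-5.1,"dz":0,"ax":0,"ay":0,"az":1,"grip":1},
    {"dx":0.27,"dy":-5.1,"dz":0,"ax":0,"ay":0,"az":1,"grip":1},
    {"dx":0.27,"dy":-5.1,"dz":0,"ax":0,"ay":0,"az":1,"grip":1},
    {"dx":0.27,"dy":-5.1,"dz":0,"ax":0,"ay":0,"az":1,"grip":1},
    {"dx":0.27,"dy":-5.1,"dz":0,"ax":0,"ay":0,"az":1,"grip":1},
    {"dx":0.27,"dy":-5.1,"dz":0,"ax":0,"ay":0,"az":1,"grip":1},
    {"dx":0.27,"dy":-5.1,"dz":0,"ax":0,"ay":0,"az":1,"grip":1},
    {"dx":0.27,"dy":-5.1,"dz":0,"ax":0,"ay":0,"az":1,"grip":1},
    {"dx":0.27,"dy":-5.1,"dz":0,"ax":0,"ay":0,"az":1,"grip":1},
    {"dx":0.27,"dy":-5.1,"dz":0,"ax":0,"ay":0,"az":1,"grip":1},
    {"dx":0.27,"dy":-5.1,"dz":0,"ax":0,"ay":0,"az":1,"grip":1},
    {"dx":0.27,"dy":-5.1,"dz":0,"ax":0,"ay":0,"az":1,"grip":1},
    {"dx":0.27,"dy":-5.1,"dz":0,"ax":0,"ay":0,"az":1,"grip":1},
    {"dx":0.27,"dy":-5.1,"dz":0,"ax":0,"ay":0,"az":1,"grip":1},
    {"dx":0.27,"dy":-5.1,"dz":0,"ax":0,"ay":0,"az":1,"grip":1},
  ],
)

```text
clock: 11.28
position: [0.5323, 0.0019, 0.2348]
ee_rot: [0.001, 0.652, 0.758, 0.0]
contact_force: [-0.0, -0.6, 0.2]
width: 0.0001
gripper_force: 0.0
```

>>> jog_arm(
  plan=[
    {"dx":0.27,"dy":-5.1,"dz":0,"ax":0,"ay":0,"az":1,"grip":1},
    {"dx":0.27,"dy":-5.1,"dz":0,"ax":0,"ay":0,"az":1,"grip":1},
    {"dx":0.27,"dy":-5.1,"dz":0,"ax":0,"ay":0,"az":1,"grip":1},
    {"dx":0.27,"dy":-5.1,"dz":0,"ax":0,"ay":0,"az":1,"grip":1},
    {"dx":0.27,"dy":-5.1,"dz":0,"ax":0,"ay":0,"az":1,"grip":1},
    {"dx":0.27,"dy":-5.1,"dz":0,"ax":0,"ay":0,"az":1,"grip":1},
    {"dx":0.27,"dy":-5.1,"dz":0,"ax":0,"ay":0,"az":1,"grip":1},
    {"dx":0.27,"dy":-5.1,"dz":0,"ax":0,"ay":0,"az":1,"grip":1},
    {"dx":0.27,"dy":-5.1,"dz":0,"ax":0,"ay":0,"az":1,"grip":1},
    {"dx":0.27,"dy":-5.1,"dz":0,"ax":0,"ay":0,"az":1,"grip":1},
    {"dx":0.27,"dy":-5.1,"dz":0,"ax":0,"ay":0,"az":1,"grip":1},
    {"dx":0.27,"dy":-5.1,"dz":0,"ax":0,"ay":0,"az":1,"grip":1},
    {"dx":0.27,"dy":-5.1,"dz":0,"ax":0,"ay":0,"az":1,"grip":1},
    {"dx":0.27,"dy":-5.1,"dz":0,"ax":0,"ay":0,"az":1,"grip":1},
    {"dx":0.27,"dy":-5.1,"dz":0,"ax":0,"ay":0,"az":1,"grip":1},
    {"dx":0.27,"dy":-5.1,"dz":0,"ax":0,"ay":0,"az":1,"grip":1},
    {"dx":0.27,"dy":-5.1,"dz":0,"ax":0,"ay":0,"az":1,"grip":1},
    {"dx":0.27,"dy":-5.1,"dz":0,"ax":0,"ay":0,"az":1,"grip":1},
    {"dx":0.27,"dy":-5.1,"dz":0,"ax":0,"ay":0,"az":1,"grip":1},
    {"dx":0.27,"dy":-5.1,"dz":0,"ax":0,"ay":0,"az":1,"grip":1},
  ],
)

```text
clock: 12.95
position: [0.4794, 0.0682, 0.2349]
ee_rot: [0.0, 0.983, -0.185, 0.001]
contact_force: [0.1, 0.4, -0.0]
width: -0.0003
gripper_force: 0.0
```

```bash
python3 -c "
from h import *
tool((.5267,.051));line(z=.076,c=(.5267,.051));d=save('side','side4.png')
line(c=(.5267,.051),d=dict(np.load('pics/side1.png.npz')))
im=d['image'][215:290,280:380][:,:,::-1];cv2.imwrite('pics/c5.png',cv2.resize(im,None,fx=7,fy=7,interpolation=cv2.INTER_CUBIC))"
```

```text
t 12.95 pos [0.4794 0.0682 0.2349] exang -21.4 tilt [ 0.002 -0.   ] q6 111.0 wheel in tool mm [50.3 -1.2  0.1] F [ 0.1  0.4 -0. ] Ftool [-0.1 -0.4  0. ] w -0.0003
brightness by world angle {0: 118, 15: 107, 30: 88, 45: 119, 60: 103, 75: 110, 90: 110, 105: 103, 120: 101, 135: 87, 150: 90, 165: 88, 180: 97, 195: 89, 210: 95, 225: 102, 240: 109, 255: 106, 270: 109, 285: 98, 300: 107, 315: 122, 330: 121, 345: 129}
brightness by world angle {0: 106, 15: 90, 30: 95, 45: 90, 60: 122, 75: 138, 90: 129, 105: 112, 120: 95, 135: 88, 150: 90, 165: 112, 180: 96, 195: 101, 210: 105, 225: 107, 240: 106, 255: 108, 270: 119, 285: 109, 300: 101, 315: 102, 330: 97, 345: 119}
```

View pics/c5.png

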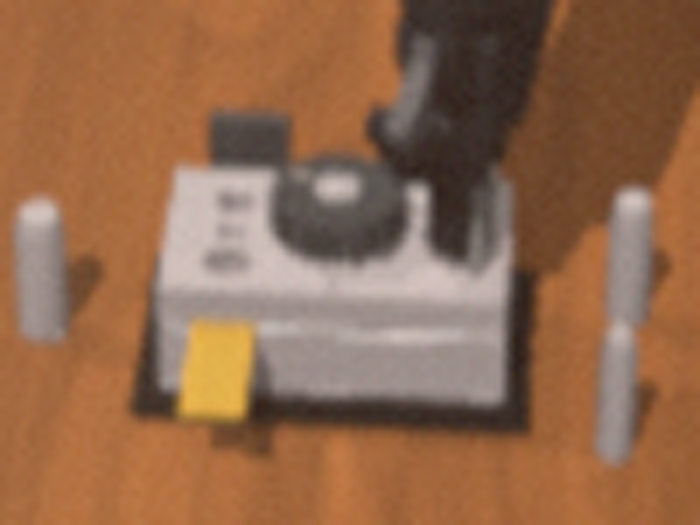

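The white line now runs from the stud (337,188) to the upper left (305,172), which is a world angle of about 320°. So the wheel has turned about 230°, and the strip tail hasn't moved. Pass 2 uses the refined centre.

>>> jog_arm(
  plan=[
    {"dx":10,"dy":-1.2,"dz":-1,"ax":0,"ay":0,"az":0,"grip":1},
    {"dx":6,"dy":0,"dz":0,"ax":0,"ay":0,"az":0,"grip":1},
    {"dx":2.3,"dy":0,"dz":0,"ax":0,"ay":0,"az":0,"grip":1},
    {"dx":0.18,"dy":3.35,"dz":0,"ax":0,"ay":0,"az":-1,"grip":1},
    {"dx":0.18,"dy":3.35,"dz":0,"ax":0,"ay":0,"az":-1,"grip":1},
    {"dx":0.18,"dy":3.35,"dz":0,"ax":0,"ay":0,"az":-1,"grip":1},
    {"dx":0.18,"dy":3.35,"dz":0,"ax":0,"ay":0,"az":-1,"grip":1},
    {"dx":0.18,"dy":3.35,"dz":0,"ax":0,"ay":0,"az":-1,"grip":1},
    {"dx":0.18,"dy":3.35,"dz":0,"ax":0,"ay":0,"az":-1,"grip":1},
    {"dx":0.18,"dy":3.35,"dz":0,"ax":0,"ay":0,"az":-1,"grip":1},
    {"dx":0.18,"dy":3.35,"dz":0,"ax":0,"ay":0,"az":-1,"grip":1},
    {"dx":0.18,"dy":3.35,"dz":0,"ax":0,"ay":0,"az":-1,"grip":1},
    {"dx":0.18,"dy":3.35,"dz":0,"ax":0,"ay":0,"az":-1,"grip":1},
    {"dx":0.18,"dy":3.35,"dz":0,"ax":0,"ay":0,"az":-1,"grip":1},
    {"dx":0.18,"dy":3.35,"dz":0,"ax":0,"ay":0,"az":-1,"grip":1},
    {"dx":0.18,"dy":3.35,"dz":0,"ax":0,"ay":0,"az":-1,"grip":1},
    {"dx":0.18,"dy":3.35,"dz":0,"ax":0,"ay":0,"az":-1,"grip":1},
    {"dx":0.18,"dy":3.35,"dz":0,"ax":0,"ay":0,"az":-1,"grip":1},
  ],
)

```text
clock: 14.55
position: [0.5127, 0.0182, 0.2353]
ee_rot: [0.001, 0.822, 0.57, -0.005]
contact_force: [-6.9, -12.1, 5.7]
width: -0.0002
gripper_force: 7.2
```

```bash
python3 -c "
from h import *
tool((.5267,.051))"
```

```text
t 14.55 pos [0.5127 0.0182 0.2353] exang 69.5 tilt [-0.01  -0.005] q6 15.0 wheel in tool mm [35.6  1.6 -0.3] F [ -6.9 -12.1   5.7] Ftool [-13.8  -2.2  -5.5] w -0.0002
```

>>> jog_arm(
  plan=[
    {"dx":0.15,"dy":3.35,"dz":0,"ax":0,"ay":0,"az":-1,"grip":1},
    {"dx":0.15,"dy":3.35,"dz":0,"ax":0,"ay":0,"az":-1,"grip":1},
    {"dx":0.15,"dy":3.35,"dz":0,"ax":0,"ay":0,"az":-1,"grip":1},
    {"dx":0.15,"dy":3.35,"dz":0,"ax":0,"ay":0,"az":-1,"grip":1},
    {"dx":0.18,"dy":3.35,"dz":0,"ax":0,"ay":0,"az":-1,"grip":1},
    {"dx":0.18,"dy":3.35,"dz":0,"ax":0,"ay":0,"az":-1,"grip":1},
    {"dx":0.18,"dy":3.35,"dz":0,"ax":0,"ay":0,"az":-1,"grip":1},
    {"dx":0.18,"dy":3.35,"dz":0,"ax":0,"ay":0,"az":-1,"grip":1},
    {"dx":0.18,"dy":3.35,"dz":0,"ax":0,"ay":0,"az":-1,"grip":1},
    {"dx":0.18,"dy":3.35,"dz":0,"ax":0,"ay":0,"az":-1,"grip":1},
    {"dx":0.18,"dy":3.35,"dz":0,"ax":0,"ay":0,"az":-1,"grip":1},
    {"dx":0.18,"dy":3.35,"dz":0,"ax":0,"ay":0,"az":-1,"grip":1},
    {"dx":0.18,"dy":3.35,"dz":0,"ax":0,"ay":0,"az":-1,"grip":1},
    {"dx":0.18,"dy":3.35,"dz":0,"ax":0,"ay":0,"az":-1,"grip":1},
    {"dx":0.18,"dy":3.35,"dz":0,"ax":0,"ay":0,"az":-1,"grip":1},
    {"dx":0.18,"dy":3.35,"dz":0,"ax":0,"ay":0,"az":-1,"grip":1},
    {"dx":0.18,"dy":3.35,"dz":0,"ax":0,"ay":0,"az":-1,"grip":1},
    {"dx":0.18,"dy":3.35,"dz":0,"ax":0,"ay":0,"az":-1,"grip":1},
    {"dx":0.18,"dy":3.35,"dz":0,"ax":0,"ay":0,"az":-1,"grip":1},
    {"dx":0.18,"dy":3.35,"dz":0,"ax":0,"ay":0,"az":-1,"grip":1},
  ],
)

```text
clock: 16.22
position: [0.5617, 0.055, 0.2364]
ee_rot: [0.005, -0.081, 0.997, -0.001]
contact_force: [6.8, -1.0, -3.5]
width: 0.0004
gripper_force: 2.9
```

>>> jog_arm(
  plan=[
    {"dx":0.18,"dy":3.35,"dz":0,"ax":0,"ay":0,"az":-1,"grip":1},
    {"dx":0.18,"dy":3.35,"dz":0,"ax":0,"ay":0,"az":-1,"grip":1},
    {"dx":0.18,"dy":3.35,"dz":0,"ax":0,"ay":0,"az":-1,"grip":1},
    {"dx":0.18,"dy":3.35,"dz":0,"ax":0,"ay":0,"az":-1,"grip":1},
    {"dx":0.18,"dy":3.35,"dz":0,"ax":0,"ay":0,"az":-1,"grip":1},
    {"dx":0.18,"dy":3.35,"dz":0,"ax":0,"ay":0,"az":-1,"grip":1},
  ],
)

```text
clock: 16.72
position: [0.5529, 0.0738, 0.2365]
ee_rot: [0.005, -0.384, 0.923, -0.001]
contact_force: [6.6, 2.9, -3.4]
width: 0.0001
gripper_force: 3.6
```

```bash
python3 -c "
from h import *
tool((.5267,.051))"
```

```text
t 16.72 pos [0.5529 0.0738 0.2365] exang -134.8 tilt [-0.009 -0.007] q6 -135.0 wheel in tool mm [34.6  2.5 -0.3] F [ 6.6  2.9 -3.4] Ftool [-6.7 -2.6  3.5] w 0.0001
```

>>> jog_arm(
  plan=[
    {"dx":-16,"dy":0,"dz":0,"ax":0,"ay":0,"az":0,"grip":1},
    {"dx":0.27,"dy":-5.05,"dz":0,"ax":0,"ay":0,"az":1,"grip":1},
    {"dx":0.27,"dy":-5.05,"dz":0,"ax":0,"ay":0,"az":1,"grip":1},
    {"dx":0.27,"dy":-5.05,"dz":0,"ax":0,"ay":0,"az":1,"grip":1},
    {"dx":0.27,"dy":-5.05,"dz":0,"ax":0,"ay":0,"az":1,"grip":1},
    {"dx":0.27,"dy":-5.05,"dz":0,"ax":0,"ay":0,"az":1,"grip":1},
    {"dx":0.27,"dy":-5.05,"dz":0,"ax":0,"ay":0,"az":1,"grip":1},
    {"dx":0.27,"dy":-5.05,"dz":0,"ax":0,"ay":0,"az":1,"grip":1},
    {"dx":0.27,"dy":-5.05,"dz":0,"ax":0,"ay":0,"az":1,"grip":1},
    {"dx":0.27,"dy":-5.05,"dz":0,"ax":0,"ay":0,"az":1,"grip":1},
    {"dx":0.27,"dy":-5.05,"dz":0,"ax":0,"ay":0,"az":1,"grip":1},
    {"dx":0.27,"dy":-5.05,"dz":0,"ax":0,"ay":0,"az":1,"grip":1},
    {"dx":0.27,"dy":-5.05,"dz":0,"ax":0,"ay":0,"az":1,"grip":1},
    {"dx":0.27,"dy":-5.05,"dz":0,"ax":0,"ay":0,"az":1,"grip":1},
    {"dx":0.27,"dy":-5.05,"dz":0,"ax":0,"ay":0,"az":1,"grip":1},
    {"dx":0.27,"dy":-5.05,"dz":0,"ax":0,"ay":0,"az":1,"grip":1},
    {"dx":0.27,"dy":-5.05,"dz":0,"ax":0,"ay":0,"az":1,"grip":1},
    {"dx":0.27,"dy":-5.05,"dz":0,"ax":0,"ay":0,"az":1,"grip":1},
    {"dx":0.27,"dy":-5.05,"dz":0,"ax":0,"ay":0,"az":1,"grip":1},
    {"dx":0.27,"dy":-5.05,"dz":0,"ax":0,"ay":0,"az":1,"grip":1},
  ],
)

```text
clock: 18.38
position: [0.544, 0.0048, 0.2358]
ee_rot: [0.001, 0.569, 0.823, 0.0]
contact_force: [0.3, -0.5, 1.0]
width: -0.0001
gripper_force: 0.0
```

>>> jog_arm(
  plan=[
    {"dx":0.27,"dy":-5.05,"dz":0,"ax":0,"ay":0,"az":1,"grip":1},
    {"dx":0.27,"dy":-5.05,"dz":0,"ax":0,"ay":0,"az":1,"grip":1},
    {"dx":0.27,"dy":-5.05,"dz":0,"ax":0,"ay":0,"az":1,"grip":1},
    {"dx":0.27,"dy":-5.05,"dz":0,"ax":0,"ay":0,"az":1,"grip":1},
    {"dx":0.27,"dy":-5.05,"dz":0,"ax":0,"ay":0,"az":1,"grip":1},
    {"dx":0.27,"dy":-5.05,"dz":0,"ax":0,"ay":0,"az":1,"grip":1},
    {"dx":0.27,"dy":-5.05,"dz":0,"ax":0,"ay":0,"az":1,"grip":1},
    {"dx":0.27,"dy":-5.05,"dz":0,"ax":0,"ay":0,"az":1,"grip":1},
    {"dx":0.27,"dy":-5.05,"dz":0,"ax":0,"ay":0,"az":1,"grip":1},
    {"dx":0.27,"dy":-5.05,"dz":0,"ax":0,"ay":0,"az":1,"grip":1},
    {"dx":0.27,"dy":-5.05,"dz":0,"ax":0,"ay":0,"az":1,"grip":1},
    {"dx":0.27,"dy":-5.05,"dz":0,"ax":0,"ay":0,"az":1,"grip":1},
    {"dx":0.27,"dy":-5.05,"dz":0,"ax":0,"ay":0,"az":1,"grip":1},
    {"dx":0.27,"dy":-5.05,"dz":0,"ax":0,"ay":0,"az":1,"grip":1},
    {"dx":0.27,"dy":-5.05,"dz":0,"ax":0,"ay":0,"az":1,"grip":1},
    {"dx":0.27,"dy":-5.05,"dz":0,"ax":0,"ay":0,"az":1,"grip":1},
    {"dx":0.27,"dy":-5.05,"dz":0,"ax":0,"ay":0,"az":1,"grip":1},
    {"dx":0.27,"dy":-5.05,"dz":0,"ax":0,"ay":0,"az":1,"grip":1},
    {"dx":0.27,"dy":-5.05,"dz":0,"ax":0,"ay":0,"az":1,"grip":1},
    {"dx":0.27,"dy":-5.05,"dz":0,"ax":0,"ay":0,"az":1,"grip":1},
  ],
)

```text
clock: 20.05
position: [0.4792, 0.0583, 0.2358]
ee_rot: [0.0, 0.997, -0.081, 0.001]
contact_force: [0.1, 0.4, 1.4]
width: -0.0003
gripper_force: 0.0
```

```bash
python3 -c "
from h import *
tool((.5267,.051));line(z=.077,c=(.5267,.051));d=save('side','side5.png')
im=d['image'][215:290,280:380][:,:,::-1];cv2.imwrite('pics/c6.png',cv2.resize(im,None,fx=7,fy=7,interpolation=cv2.INTER_CUBIC))"
```

```text
t 20.05 pos [0.4792 0.0583 0.2358] exang -9.3 tilt [0.002 0.   ] q6 98.0 wheel in tool mm [48.1 -0.5  0.1] F [0.1 0.4 1.4] Ftool [ 0.1 -0.4 -1.4] w -0.0003
brightness by world angle {0: 106, 15: 88, 30: 99, 45: 106, 60: 128, 75: 143, 90: 101, 105: 132, 120: 112, 135: 89, 150: 95, 165: 94, 180: 126, 195: 118, 210: 112, 225: 112, 240: 107, 255: 105, 270: 103, 285: 108, 300: 106, 315: 109, 330: 94, 345: 124}
```

View pics/c6.png

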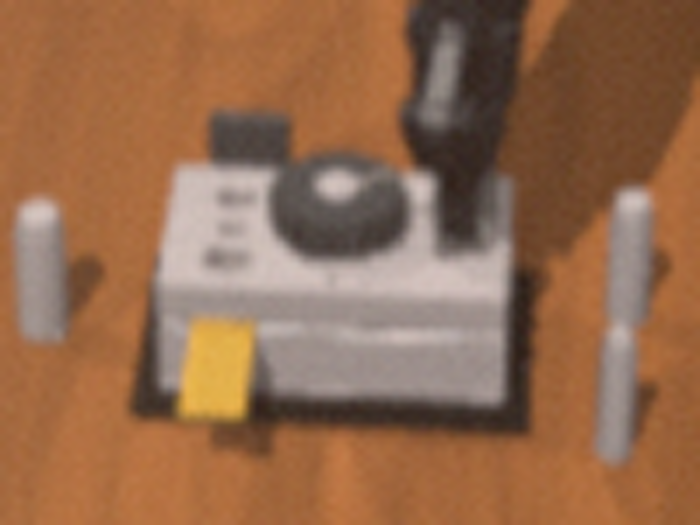

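The line now runs from the stud (337,187) to the right (385,178), a world angle of about 197°. That makes roughly 467° in total. The third pass needs about 240°.

>>> jog_arm(
  plan=[
    {"dx":8,"dy":-0.5,"dz":-1,"ax":0,"ay":0,"az":0,"grip":1},
    {"dx":6,"dy":0,"dz":0,"ax":0,"ay":0,"az":0,"grip":1},
    {"dx":2.1,"dy":0,"dz":0,"ax":0,"ay":0,"az":0,"grip":1},
    {"dx":0.18,"dy":3.35,"dz":0,"ax":0,"ay":0,"az":-1,"grip":1},
    {"dx":0.18,"dy":3.35,"dz":0,"ax":0,"ay":0,"az":-1,"grip":1},
    {"dx":0.18,"dy":3.35,"dz":0,"ax":0,"ay":0,"az":-1,"grip":1},
    {"dx":0.18,"dy":3.35,"dz":0,"ax":0,"ay":0,"az":-1,"grip":1},
    {"dx":0.18,"dy":3.35,"dz":0,"ax":0,"ay":0,"az":-1,"grip":1},
    {"dx":0.18,"dy":3.35,"dz":0,"ax":0,"ay":0,"az":-1,"grip":1},
    {"dx":0.18,"dy":3.35,"dz":0,"ax":0,"ay":0,"az":-1,"grip":1},
    {"dx":0.18,"dy":3.35,"dz":0,"ax":0,"ay":0,"az":-1,"grip":1},
    {"dx":0.18,"dy":3.35,"dz":0,"ax":0,"ay":0,"az":-1,"grip":1},
    {"dx":0.18,"dy":3.35,"dz":0,"ax":0,"ay":0,"az":-1,"grip":1},
    {"dx":0.18,"dy":3.35,"dz":0,"ax":0,"ay":0,"az":-1,"grip":1},
    {"dx":0.18,"dy":3.35,"dz":0,"ax":0,"ay":0,"az":-1,"grip":1},
    {"dx":0.18,"dy":3.35,"dz":0,"ax":0,"ay":0,"az":-1,"grip":1},
    {"dx":0.18,"dy":3.35,"dz":0,"ax":0,"ay":0,"az":-1,"grip":1},
    {"dx":0.18,"dy":3.35,"dz":0,"ax":0,"ay":0,"az":-1,"grip":1},
    {"dx":0.18,"dy":3.35,"dz":0,"ax":0,"ay":0,"az":-1,"grip":1},
    {"dx":0.18,"dy":3.35,"dz":0,"ax":0,"ay":0,"az":-1,"grip":1},
  ],
)

```text
clock: 21.82
position: [0.5279, 0.0154, 0.2367]
ee_rot: [0.003, 0.685, 0.729, -0.004]
contact_force: [-2.0, -15.0, -1.2]
width: 0.0
gripper_force: 7.6
```

>>> jog_arm(
  plan=[
    {"dx":0.18,"dy":3.35,"dz":0,"ax":0,"ay":0,"az":-1,"grip":1},
    {"dx":0.18,"dy":3.35,"dz":0,"ax":0,"ay":0,"az":-1,"grip":1},
    {"dx":0.18,"dy":3.35,"dz":0,"ax":0,"ay":0,"az":-1,"grip":1},
    {"dx":0.18,"dy":3.35,"dz":0,"ax":0,"ay":0,"az":-1,"grip":1},
    {"dx":0.18,"dy":3.35,"dz":0,"ax":0,"ay":0,"az":-1,"grip":1},
    {"dx":0.18,"dy":3.35,"dz":0,"ax":0,"ay":0,"az":-1,"grip":1},
    {"dx":0.18,"dy":3.35,"dz":0,"ax":0,"ay":0,"az":-1,"grip":1},
    {"dx":0.18,"dy":3.35,"dz":0,"ax":0,"ay":0,"az":-1,"grip":1},
    {"dx":0.18,"dy":3.35,"dz":0,"ax":0,"ay":0,"az":-1,"grip":1},
    {"dx":0.18,"dy":3.35,"dz":0,"ax":0,"ay":0,"az":-1,"grip":1},
    {"dx":0.18,"dy":3.35,"dz":0,"ax":0,"ay":0,"az":-1,"grip":1},
    {"dx":0.18,"dy":3.35,"dz":0,"ax":0,"ay":0,"az":-1,"grip":1},
    {"dx":0.18,"dy":3.35,"dz":0,"ax":0,"ay":0,"az":-1,"grip":1},
    {"dx":0.18,"dy":3.35,"dz":0,"ax":0,"ay":0,"az":-1,"grip":1},
    {"dx":0.18,"dy":3.35,"dz":0,"ax":0,"ay":0,"az":-1,"grip":1},
    {"dx":0.18,"dy":3.35,"dz":0,"ax":0,"ay":0,"az":-1,"grip":1},
    {"dx":0.18,"dy":3.35,"dz":0,"ax":0,"ay":0,"az":-1,"grip":1},
    {"dx":0.18,"dy":3.35,"dz":0,"ax":0,"ay":0,"az":-1,"grip":1},
    {"dx":0.18,"dy":3.35,"dz":0,"ax":0,"ay":0,"az":-1,"grip":1},
    {"dx":0.18,"dy":3.35,"dz":0,"ax":0,"ay":0,"az":-1,"grip":1},
  ],
)

```text
clock: 23.48
position: [0.5567, 0.0688, 0.2375]
ee_rot: [0.005, -0.286, 0.958, -0.001]
contact_force: [6.7, 1.7, -2.3]
width: -0.0
gripper_force: 3.0
```

>>> jog_arm(
  plan=[
    {"dx":0.18,"dy":3.35,"dz":0,"ax":0,"ay":0,"az":-1,"grip":1},
    {"dx":0.18,"dy":3.35,"dz":0,"ax":0,"ay":0,"az":-1,"grip":1},
    {"dx":0.18,"dy":3.35,"dz":0,"ax":0,"ay":0,"az":-1,"grip":1},
    {"dx":-16,"dy":0,"dz":0,"ax":0,"ay":0,"az":0,"grip":1},
    {"dx":-30,"dy":0,"dz":0,"ax":0,"ay":0,"az":0,"grip":1},
    {"dx":-10,"dy":0,"dz":-30,"ax":0,"ay":0,"az":0,"grip":1},
    {"dx":0,"dy":0,"dz":0,"ax":0,"ay":0,"az":0,"grip":1},
  ],
)

```text
clock: 24.07
position: [0.5857, 0.1213, 0.2706]
ee_rot: [0.005, -0.431, 0.902, -0.002]
contact_force: [1.9, 0.7, 1.1]
width: -0.0002
gripper_force: 0.0
```

```bash
python3 -c "
from h import *
tool((.5267,.051));line(z=.078,c=(.5267,.051));d=save('side','side6.png')
im=d['image'][205:290,280:380][:,:,::-1];a=cv2.resize(im,None,fx=4,fy=4,interpolation=cv2.INTER_CUBIC)
t=save('top','top6.png');im=t['image'][205:290,255:355][:,:,::-1];b=cv2.resize(im,None,fx=4,fy=4,interpolation=cv2.INTER_CUBIC)
cv2.imwrite('pics/c7.png',np.hstack([a,b]))"
```

```text
t 24.07 pos [0.5857 0.1213 0.2706] exang -128.9 tilt [-0.008 -0.007] q6 -136.0 wheel in tool mm [91.8  1.7 -0.7] F [1.9 0.7 1.1] Ftool [-1.7 -1.  -1.1] w -0.0002
brightness by world angle {0: 73, 15: 63, 30: 69, 45: 73, 60: 80, 75: 97, 90: 90, 105: 92, 120: 79, 135: 103, 150: 89, 165: 109, 180: 129, 195: 94, 210: 91, 225: 87, 240: 94, 255: 88, 270: 80, 285: 73, 300: 72, 315: 70, 330: 65, 345: 82}
```

View pics/c7.png

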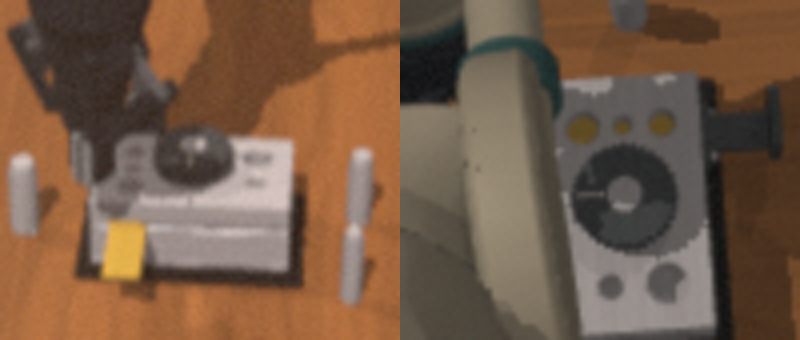

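The top view shows the white line from the stud (623,193) to the left (575,195), which is back at +y and close to two full turns. The strip's tail hasn't moved. Next I'll position behind the tail.

>>> jog_arm(
  plan=[
    {"dx":-18.6,"dy":27.9,"dz":0,"ax":0,"ay":0,"az":0,"grip":1},
    {"dx":-18.6,"dy":27.9,"dz":0,"ax":0,"ay":0,"az":0,"grip":1},
    {"dx":0,"dy":0,"dz":0,"ax":0,"ay":0,"az":1,"grip":1},
    {"dx":0,"dy":0,"dz":0,"ax":0,"ay":0,"az":1,"grip":1},
    {"dx":0,"dy":0,"dz":0,"ax":0,"ay":0,"az":1,"grip":1},
    {"dx":0,"dy":0,"dz":0,"ax":0,"ay":0,"az":1,"grip":1},
    {"dx":0,"dy":0,"dz":0,"ax":0,"ay":0,"az":1,"grip":1},
    {"dx":0,"dy":0,"dz":0,"ax":0,"ay":0,"az":1,"grip":1},
    {"dx":0,"dy":0,"dz":0,"ax":0,"ay":0,"az":1,"grip":1},
    {"dx":0,"dy":0,"dz":0,"ax":0,"ay":0,"az":1,"grip":1},
    {"dx":0,"dy":0,"dz":0,"ax":0,"ay":0,"az":0.5,"grip":1},
    {"dx":0,"dy":0,"dz":20,"ax":0,"ay":0,"az":0,"grip":1},
    {"dx":0,"dy":0,"dz":0,"ax":0,"ay":0,"az":0,"grip":1},
  ],
)

```text
clock: 25.3
position: [0.5598, 0.1828, 0.2434]
ee_rot: [-0.003, 0.001, 1.0, -0.001]
contact_force: [-0.2, -0.4, -1.2]
width: 0.0
gripper_force: 0.0
```

```bash
python3 -c "
from h import *
tool((.566,.146))"
```

```text
t 25.3 pos [0.5598 0.1828 0.2434] exang 179.9 tilt [ 0.007 -0.002] q6 -79.0 wheel in tool mm [ -6.3 -36.8   0. ] F [-0.2 -0.4 -1.2] Ftool [ 0.2 -0.4  1.2] w 0.0
```

>>> jog_arm(
  plan=[
    {"dx":-7.4,"dy":0,"dz":17,"ax":0,"ay":0,"az":0,"grip":1},
    {"dx":0,"dy":0,"dz":20,"ax":0,"ay":0,"az":0,"grip":1},
    {"dx":0,"dy":-8,"dz":0,"ax":0,"ay":0,"az":0,"grip":1},
    {"dx":0,"dy":-4,"dz":0,"ax":0,"ay":0,"az":0,"grip":1},
    {"dx":0,"dy":0,"dz":0,"ax":0,"ay":0,"az":0,"grip":1},
  ],
)

```text
clock: 25.72
position: [0.5687, 0.1707, 0.2101]
ee_rot: [-0.0, 0.001, 1.0, -0.0]
contact_force: [0.2, -0.4, 1.0]
width: 0.0005
gripper_force: 0.0
```

```bash
python3 -c "
from h import *
tool((.566,.146));d=save('side','side7.png')
im=d['image'][190:300,260:380][:,:,::-1];cv2.imwrite('pics/c8.png',cv2.resize(im,None,fx=5,fy=5,interpolation=cv2.INTER_CUBIC))"
```

```text
t 25.72 pos [0.5687 0.1707 0.2101] exang 179.9 tilt [ 0.001 -0.001] q6 -80.0 wheel in tool mm [  2.7 -24.7   0. ] F [ 0.2 -0.4  1. ] Ftool [-0.2 -0.4 -1. ] w 0.0005
```

View pics/c8.png

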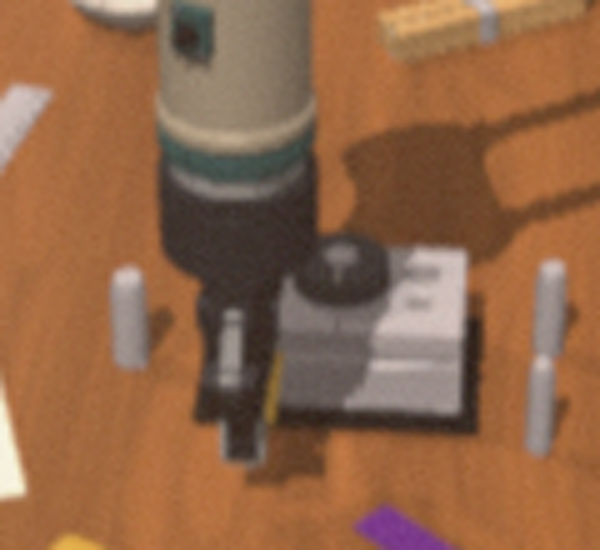

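The fingertip at (243,440) is beyond the tail, roughly 3 mm towards +x of the strip's centre. I'll shift it, lower it slightly and push slowly.

>>> jog_arm(
  plan=[
    {"dx":3,"dy":0,"dz":4,"ax":0,"ay":0,"az":0,"grip":1},
    {"dx":0,"dy":-4,"dz":0,"ax":0,"ay":0,"az":0,"grip":1},
    {"dx":0,"dy":-4,"dz":0,"ax":0,"ay":0,"az":0,"grip":1},
    {"dx":0,"dy":-3,"dz":0,"ax":0,"ay":0,"az":0,"grip":1},
    {"dx":0,"dy":-3,"dz":0,"ax":0,"ay":0,"az":0,"grip":1},
    {"dx":0,"dy":-3,"dz":0,"ax":0,"ay":0,"az":0,"grip":1},
    {"dx":0,"dy":-3,"dz":0,"ax":0,"ay":0,"az":0,"grip":1},
    {"dx":0,"dy":-3,"dz":0,"ax":0,"ay":0,"az":0,"grip":1},
    {"dx":0,"dy":-3,"dz":0,"ax":0,"ay":0,"az":0,"grip":1},
    {"dx":0,"dy":-3,"dz":0,"ax":0,"ay":0,"az":0,"grip":1},
    {"dx":0,"dy":-3,"dz":0,"ax":0,"ay":0,"az":0,"grip":1},
    {"dx":0,"dy":-3,"dz":0,"ax":0,"ay":0,"az":0,"grip":1},
    {"dx":0,"dy":-3,"dz":0,"ax":0,"ay":0,"az":0,"grip":1},
    {"dx":0,"dy":0,"dz":0,"ax":0,"ay":0,"az":0,"grip":1},
  ],
)

```text
clock: 26.93
position: [0.5658, 0.1335, 0.2058]
ee_rot: [0.0, 0.001, 1.0, -0.0]
contact_force: [-0.3, -0.1, -0.2]
width: 0.0001
gripper_force: 0.0
```

```bash
cat >> h.py <<'E'
def tail():
    # visible brass in side view -> points on strip top plane
    d=imaging.get_image('side');h=cv2.cvtColor(d['image'],cv2.COLOR_RGB2HSV)
    m=cv2.inRange(h,(18,150,80),(32,255,255));m[:240]=0;m[295:]=0;m[:,:290]=0;m[:,335:]=0
    P=[plane(d,u,v,.040)[:2] for v,u in np.argwhere(m)]
    print('brass px',len(P),'x',np.percentile([p[0] for p in P],[2,98]).round(4),'y',np.percentile([p[1] for p in P],[2,50,98]).round(4)) if P else print('none')
E
python3 -c "
from h import *
tool((.5655,.106));tail()"
```

```text
t 26.93 pos [0.5658 0.1335 0.2058] exang 179.9 tilt [-0. -0.] q6 -83.0 wheel in tool mm [  0.2 -27.5   0. ] F [-0.3 -0.1 -0.2] Ftool [ 0.3 -0.1  0.2] w 0.0001
none
```

Free travel so far. I'll continue in small steps until the force shows the stop.

>>> jog_arm(
  plan=[
    {"dx":0,"dy":-3,"dz":0,"ax":0,"ay":0,"az":0,"grip":1},
    {"dx":0,"dy":-3,"dz":0,"ax":0,"ay":0,"az":0,"grip":1},
    {"dx":0,"dy":-3,"dz":0,"ax":0,"ay":0,"az":0,"grip":1},
    {"dx":0,"dy":0,"dz":0,"ax":0,"ay":0,"az":0,"grip":1},
    {"dx":0,"dy":0,"dz":0,"ax":0,"ay":0,"az":0,"grip":1},
  ],
)

```text
clock: 27.4
position: [0.5657, 0.1249, 0.2057]
ee_rot: [-0.0, 0.001, 1.0, 0.0]
contact_force: [0.1, 0.5, 0.6]
width: -0.0
gripper_force: 0.0
```

>>> jog_arm(
  plan=[
    {"dx":0,"dy":-1.5,"dz":0,"ax":0,"ay":0,"az":0,"grip":1},
    {"dx":0,"dy":-1.5,"dz":0,"ax":0,"ay":0,"az":0,"grip":1},
    {"dx":0,"dy":0,"dz":0,"ax":0,"ay":0,"az":0,"grip":1},
    {"dx":0,"dy":0,"dz":0,"ax":0,"ay":0,"az":0,"grip":1},
  ],
)

```text
clock: 27.73
position: [0.5658, 0.122, 0.2057]
ee_rot: [0.0, 0.001, 1.0, 0.0]
contact_force: [-0.1, -0.5, 0.2]
width: 0.0002
gripper_force: 0.0
```

>>> jog_arm(
  plan=[
    {"dx":0,"dy":-1.5,"dz":0,"ax":0,"ay":0,"az":0,"grip":1},
    {"dx":0,"dy":-1,"dz":0,"ax":0,"ay":0,"az":0,"grip":1},
    {"dx":0,"dy":0,"dz":0,"ax":0,"ay":0,"az":0,"grip":1},
    {"dx":0,"dy":0,"dz":0,"ax":0,"ay":0,"az":0,"grip":1},
  ],
)

```text
clock: 28.07
position: [0.5657, 0.1195, 0.2057]
ee_rot: [0.0, 0.001, 1.0, 0.0]
contact_force: [0.8, -0.8, 0.1]
width: 0.0004
gripper_force: 0.0
```

>>> jog_arm(
  plan=[
    {"dx":0,"dy":-1,"dz":0,"ax":0,"ay":0,"az":0,"grip":1},
    {"dx":0,"dy":-1,"dz":0,"ax":0,"ay":0,"az":0,"grip":1},
    {"dx":0,"dy":0,"dz":0,"ax":0,"ay":0,"az":0,"grip":1},
    {"dx":0,"dy":0,"dz":0,"ax":0,"ay":0,"az":0,"grip":1},
  ],
)

```text
clock: 28.4
position: [0.5658, 0.1175, 0.2057]
ee_rot: [0.0, 0.001, 1.0, 0.0]
contact_force: [-0.5, -0.6, 0.1]
width: -0.0
gripper_force: 0.0
```

>>> jog_arm(
  plan=[
    {"dx":0,"dy":-1,"dz":0,"ax":0,"ay":0,"az":0,"grip":1},
    {"dx":0,"dy":-1,"dz":0,"ax":0,"ay":0,"az":0,"grip":1},
    {"dx":0,"dy":0,"dz":0,"ax":0,"ay":0,"az":0,"grip":1},
    {"dx":0,"dy":0,"dz":0,"ax":0,"ay":0,"az":0,"grip":1},
  ],
)

```text
clock: 28.73
position: [0.5658, 0.1162, 0.2057]
ee_rot: [0.0, 0.001, 1.0, 0.001]
contact_force: [0.7, 4.1, 0.3]
width: 0.0
gripper_force: 2.1
```

```bash
python3 -c "
from h import *
tool((.5655,.106));tail()"
```

```text
t 28.73 pos [0.5658 0.1162 0.2057] exang 179.9 tilt [-0.     0.002] q6 -85.0 wheel in tool mm [  0.2 -10.2  -0. ] F [0.7 4.1 0.3] Ftool [-0.7  4.1 -0.3] w 0.0
none
```

The stop shows up as 4 N, with the tail where it should be. I'll press 1 mm more to be sure it's seated, then back off.

>>> jog_arm(
  plan=[
    {"dx":0,"dy":-1,"dz":0,"ax":0,"ay":0,"az":0,"grip":1},
    {"dx":0,"dy":-0.5,"dz":0,"ax":0,"ay":0,"az":0,"grip":1},
    {"dx":0,"dy":0,"dz":0,"ax":0,"ay":0,"az":0,"grip":1},
    {"dx":0,"dy":0,"dz":0,"ax":0,"ay":0,"az":0,"grip":1},
  ],
)

```text
clock: 29.12
position: [0.5658, 0.1155, 0.2058]
ee_rot: [0.0, 0.001, 1.0, 0.002]
contact_force: [-0.4, 8.5, -0.8]
width: -0.0001
gripper_force: 4.1
```

>>> jog_arm(
  plan=[
    {"dx":0,"dy":3,"dz":0,"ax":0,"ay":0,"az":0,"grip":1},
    {"dx":0,"dy":10,"dz":0,"ax":0,"ay":0,"az":0,"grip":1},
    {"dx":0,"dy":30,"dz":0,"ax":0,"ay":0,"az":0,"grip":1},
    {"dx":0,"dy":40,"dz":0,"ax":0,"ay":0,"az":0,"grip":1},
    {"dx":0,"dy":0,"dz":-40,"ax":0,"ay":0,"az":0,"grip":1},
    {"dx":0,"dy":0,"dz":-40,"ax":0,"ay":0,"az":0,"grip":1},
    {"dx":0,"dy":0,"dz":-40,"ax":0,"ay":0,"az":0,"grip":1},
    {"dx":28,"dy":28,"dz":0,"ax":0,"ay":0,"az":0,"grip":1},
    {"dx":28,"dy":28,"dz":0,"ax":0,"ay":0,"az":0,"grip":1},
    {"dx":28,"dy":28,"dz":0,"ax":0,"ay":0,"az":0,"grip":1},
    {"dx":28,"dy":28,"dz":0,"ax":0,"ay":0,"az":0,"grip":1},
    {"dx":28,"dy":28,"dz":0,"ax":0,"ay":0,"az":0,"grip":1},
    {"dx":28,"dy":28,"dz":0,"ax":0,"ay":0,"az":0,"grip":1},
    {"dx":0,"dy":0,"dz":0,"ax":0,"ay":0,"az":0,"grip":1},
    {"dx":0,"dy":0,"dz":0,"ax":0,"ay":0,"az":0,"grip":1},
  ],
)

```text
clock: 30.37
position: [0.3965, 0.3665, 0.3258]
ee_rot: [0.0, -0.002, 1.0, -0.001]
contact_force: [-0.0, -0.4, 0.1]
width: 0.0003
gripper_force: 0.0
```

```bash
python3 -c "
from h import *
tail();line(z=.078,c=(.5267,.051))
d=imaging.get_image('top');h=cv2.cvtColor(d['image'],cv2.COLOR_RGB2HSV)
m=cv2.inRange(h,(18,120,80),(32,255,255));m[:225]=0;m[255:]=0;m[:,:250]=0;m[:,293:]=0
P=np.array([plane(d,u,v,.04)[:2] for v,u in np.argwhere(m)]);print(len(P),P.min(0),P.max(0))
a=np.array([ (plane(d,u,v,.078)[:2]-[.5267,.051]).tolist()+[int(d['image'][v,u].sum())] for v in range(235,275) for u in range(290,335)])
r=np.hypot(a[:,0],a[:,1]);k=(r>.011)&(r<.022);b=a[k];b=b[b[:,2].argsort()[::-1]][:8];print(np.degrees(np.arctan2(b[:,1],b[:,0])).round(0),b[:,2])"
```

```text
brass px 31 x [0.5567 0.5755] y [0.0932 0.1016 0.1071]
brightness by world angle {0: 104, 15: 88, 30: 98, 45: 89, 60: 121, 75: 152, 90: 134, 105: 119, 120: 93, 135: 103, 150: 89, 165: 111, 180: 132, 195: 106, 210: 103, 225: 107, 240: 106, 255: 112, 270: 114, 285: 115, 300: 108, 315: 101, 330: 96, 345: 120}
72 [0.55403926 0.0934936 ] [0.57795638 0.10573149]
[89. 88. 88. 87. 88. 87. 93. 99.] [396. 365. 364. 362. 358. 356. 286. 274.]
```

The tail is at y≈0.106 (home), the force at the stop built up to 8.5 N, the line is at about 88° (two turns), and the arm is clear. I'll hand it in.

```bash
python3 -c "
from rig import manip
print(manip.sign_off())"
```

```text
the job is handed in; nothing more can be done
None
```

I backed the clamp wheel off by about two full turns and pushed the strip until it butted against the stop, then moved the arm clear and handed the job in; sign-off gave no verdict.

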